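# Load the canister and index the slide into the reading station

### The job

Lay the long canister in the V-cradle of the carriage, centred lengthwise and without dropping it, while the carriage is still at the loading end; then push the carriage along its rail, towards the robot's left, until its detent clicks into the reading station, and leave it seated there, not short of it and not past it. The station's exact place along the rail has to be felt: the housing hides it. Leave the short canister and everything else on the bench alone.

Things in the scene. Friction and masses are not known exactly. Their poses are not given: they have to be found in the camera images.
- long_canister: White plastic cylinder with aluminium end bands, 40 mm diameter, 120 mm long, 0.14 to 0.28 kg. Starts lying level in one of the two grey rests, axis 40 mm above the bench, on the left or right side of the bench (swapped at random with the short one). Origin at its centre, on its axis; its own x runs along the axis.
- short_canister: Bystander: same make and diameter (40 mm) but only 80 mm long, in the other rest. Origin at its centre, x along its axis. Leave alone.
- rest_a: Fixed grey rest in which the long canister starts; origin on the bench below the canister's middle, x along the canister. Base plate 90 x 75 x 8 mm and two V saddle plates, each 8 mm thick, 52 mm free between them, reaching 29 mm either side of the axis and up to 37 mm above the bench: open fingers fit down between the saddles around the canister's middle.
- track: Fixed slide: plate 150 x 460 x 10 mm with two steel rods. Origin on the bench at mid length. Its y runs along the rail to the robot's left (world y within 0.15 rad), the push direction; its x points away from the robot. On the far side, x = 80 to 185 mm, y = -51 to 141 mm, is the low white station housing, roof 48 mm above the bench, with a reader pod 76 mm high at x = 184 to 214 mm.
- carriage (a joint): Position of the carriage along the rail in m: 0 at the loading end, growing along the track's +y, end stop at 0.25. Starts at 0 to 0.03. Friction about 1.2 N plus 15 N per m/s. The station lies somewhere between 0.14 and 0.19. Pushing past the seat is possible (it can be pushed back from the other side).
- cradle_axis (a point): Point on the carriage where the canister's centre belongs when it lies in the V, 70 mm above the bench. x is the V's direction (across the rail), y along the rail, z up. Two grey 90 degree V saddle plates, 8 mm thick, 52 mm free between them, reach 29 mm either side in y and 67 mm above the bench; the deck's top below is at 36 mm. The deck spans y = -93 to +83, x = -62 to +80 mm.
- lug_top (a point): Centre of the top of the upright steel push lug at the carriage's rear (loading) end, 84 mm behind the cradle point in -y of the track, top 86 mm above the bench. The lug is a plate 12 mm thick along the rail, 40 mm wide, 50 mm high above the deck; its rear face is 6 mm behind this point. Push on the rear face or pinch the lug from above.
- detent (a joint): How far the station's hidden sprung roller is pushed back, m: 0 with no carriage there, 0.016 riding on the carriage's side, 0.005 seated in its notch. Running up costs up to 6 N; from 13 mm before the seat it draws the carriage in by itself; going on, resistance jumps to 11 to 17 N over 6 mm: stop near 9 N, back off, it recentres. A white flag in the housing's roof window moves with it, away from the rail.
- vial_jar: Bystander: small jar, 38 mm diameter, 45 mm high, origin at its underside.
- beaker: Bystander: clear cup, 52 mm across, 50 mm high, origin at its underside.
- wash_bottle: Bystander: white bottle, 64 mm diameter, 160 mm high, origin at its underside.
- reagent_carton: Bystander: cardboard carton 90 x 130 x 60 mm, origin at its underside.
- glove_tub: Bystander: clear tub 130 x 170 x 70 mm, origin at its underside.
- tip_rack: Bystander: grey tip rack 85 x 125 x 51 mm, origin at its underside.
Things that resemble listed ones, but are neither listed nor needed, are in the scene too. Leave any blue or green look-alike of the long_canister alone.

How it is judged:
On the way:
1. the long canister lies in the V-cradle, released, while the carriage is still at the loading end (x of long_canister in the frame of cradle_axis between -0.015 and 0.015 m and y of long_canister in the frame of cradle_axis between -0.004 and 0.004 m and z of long_canister in the frame of cradle_axis between -0.004 and 0.004 m and angle between the x axis of long_canister and the x axis of cradle_axis, either way round below 0.08 rad and contact force between the fingers and long_canister below 0.2 N and value of joint carriage below 0.09 m), for 0.2 s.
At the end, for the whole second after the job is handed in: Carriage at rest in the station: joint 0.12 to 0.21 m, detent 3 to 7.5 mm; long canister at rest in the cradle and released: centre within 15 mm of the cradle point lengthwise, 4 mm across and in height, axis within 0.08 rad of the V (x of long_canister in the frame of cradle_axis between -0.015 and 0.015 m and y of long_canister in the frame of cradle_axis between -0.004 and 0.004 m and z of long_canister in the frame of cradle_axis between -0.004 and 0.004 m and angle between the x axis of long_canister and the x axis of cradle_axis, either way round below 0.08 rad and contact force between the fingers and long_canister below 0.2 N and value of joint carriage between 0.12 and 0.21 m and value of joint detent between 0.003 and 0.0075 m and linear speed of long_canister below 0.02 m/s and velocity of joint carriage between -0.01 and 0.01 m/s); the robot touches nothing.
It fails at once if a bystander or the short canister is moved by more than 25 mm (distance of any of short_canister, vial_jar, beaker, wash_bottle, reagent_carton, glove_tub, tip_rack from where it was at the start of the episode above 0.025 m).
It fails at once if the long canister is dropped (falls freely faster than 0.6 m/s) (linear speed of long_canister above 0.6 m/s and contact force between the fingers and long_canister below 0.1 N).
It also fails if it takes over 56 s, if anything falls off the work surface, if the arm or the gripper's body presses on something with over 40 N, if the wrist force passes 120 N, or if a joint passes its speed limit or range.

### The arm

A 6-joint arm with a two-finger parallel gripper is mounted at the origin on the work surface. World frame = base frame: x ahead of the robot, y to its left, z up, the work surface at z = 0. Lengths are in m, angles in rad, forces in N, time in s.
With the tool pointing down it reaches from about 0.3 to 0.875 m from the base axis. Payload 6.4 kg.
Tool frame: the origin (TCP) lies at the very end of the fingers, on their centre line; the grasp point (between the pads) lies 19 mm behind it (r.hold_point_z is the distance from the TCP to the grasp point, in m); z points along the fingers, y is the direction in which the jaws open and shut (so a half turn about z gives the same grasp; the last joint's range is limited). The gripper opens to 85 mm and grips with 20 to 120 N. Pads are 22 mm wide; open, the fingers measure 114 mm over their backs; the gripper's body (76 mm by 85 mm) begins 54 mm behind the grasp point. The pads swing forward as they close: fully open they stand 13 mm farther back than shut.
Start: joints at [1.091, 0.181, 1.607, -0, 1.354, -0.206], TCP at [0.155, 0.554, 0.194] pointing down, gripper open.
Joint ranges: [-2.99, 2.99], [-0.89, 2.07], [0.3, 2.58], [-1.14, 4.28], [0, 2.63], [-3.12, 3.12]. Speed limits (rad/s): [2.57, 2.57, 3.01, 3.14, 3.14, 3.14].

### API

Orientations are given as [roll, pitch, yaw] about the fixed x, y, z axes, in that order (R = Rz(yaw) Ry(pitch) Rx(roll)).
In Python, from station import r gives the robot as it stands.
- The arm moves only by the shell command python3 -m handwheel 'ROWS' [FORCE]. ROWS is text: rows parted by semicolons, each of 7 numbers parted by spaces: the shift along the tool's x, y, z in cm, then the turn, a rotation vector about the tool's x, y, z in degrees, then the finger opening in cm, from 0 to 8.54. In form: tx ty tz ax ay az fingers; .... A call has 1 to 5 rows; each row is the pose to reach, as a shift and turn from the pose commanded when the call began, along the tool's axes at that moment; what a row does not reach only later rows make up. A row lasts 1/12 s, in which the tool goes at most 41.7 mm and 7.16 degrees, less where a joint would pass 70% of its speed; a pose out of reach is approached as far as the arm can. A call with a gripper value outside its range is refused whole. The fingers move at their own pace and stop on an object; FORCE is the grip in N (left out, the last holds). Time passes only in rows, so rows that repeat a pose let the fingers close. It gives the time, the measured TCP pose, the force and the opening at its end, in the units of the state.
- r.state(): the state, without advancing time (a new reading comes with each control period).
- r.read_camera(name): name is "scene" or "top" or "wrist"; returns a dict with "pixels" (420x560x3 uint8, red, green, blue), "z_map" (420x560 float32, m along the optical axis (not along the pixel's ray), 0 where there is no reading), "fx", "fy", "cx", "cy" (pixels), "dist" ([k1, k2, p1, p2, k3] as OpenCV has them; the pictures are not rectified), "R" (3x3) and "t" (3): a world point X has camera coordinates R X + t. Camera axes: x right, y down, z forward; pixel columns grow to the right and rows downward; lengths in m; the calibration is good to about 2 mm. A picture is of the moment at which its call begins.
- r.job_done(): hands the job in, once; it reports no verdict.
The state is a dict: "time": time; "joint_pos": joint angles; "qd": joint speeds; "joint_efforts": joint torques, N m; "tool_pos": TCP position; "tcp_rot": TCP orientation; "force": force on the tool from outside, world axes, zero at the start; "torque": the same for the moment, N m; "grip_width": opening from 0.0 (shut) to 1.0 (fully open).
Only numpy, scipy, OpenCV 4.12 (cv2) and the standard library are available. Lean on these libraries where they do the work, as an engineer would, in place of code of your own. Each camera call takes 0.05 s, during which the arm holds its last target. There are 200 camera calls.

## Working session

There is one attempt and no reset: what is moved stays moved. The work goes in short steps, Python scripts to look and compute and a shell command to move; the robot and the scene stay as the last step left them, time stands still between calls to the robot, and variables do not carry over. Pictures are saved under pics/ and viewed, about 8 in all and at most 12, crops included, and the job is handed in when it is done.

```bash
mkdir -p pics; ls
cat > h.py <<'E'
import numpy as np, cv2, pickle, sys
from station import r
def grab(n):
    c=r.read_camera(n); pickle.dump(c,open(f'{n}.pkl','wb')); return c
def load(n): return pickle.load(open(f'{n}.pkl','rb'))
def pix(c,u,v,z=None):
    """world point of pixel (u,v): depth map, or intersection with the plane world z"""
    K=np.array([[c['fx'],0,c['cx']],[0,c['fy'],c['cy']],[0,0,1.]])
    p=cv2.undistortPoints(np.array([[[u,v]]],float),K,np.array(c['dist'],float))[0,0]
    d=np.array([p[0],p[1],1.]); R=np.array(c['R']);t=np.array(c['t'])
    o=-R.T@t; w=R.T@d
    s=np.median(c['z_map'][int(v)-1:int(v)+2,int(u)-1:int(u)+2]) if z is None else (z-o[2])/w[2]
    return o+s*w
def cloud(c):
    K=np.array([[c['fx'],0,c['cx']],[0,c['fy'],c['cy']],[0,0,1.]])
    h,w=c['z_map'].shape; uv=np.stack(np.meshgrid(np.arange(w),np.arange(h)),-1).reshape(-1,1,2).astype(float)
    p=cv2.undistortPoints(uv,K,np.array(c['dist'],float))[:,0]
    z=c['z_map'].reshape(-1,1); X=np.hstack([p*z,z])
    return ((X-np.array(c['t']))@np.array(c['R'])).reshape(h,w,3)
E
python3 - <<'E'
from h import *
s=r.state(); print({k:np.round(v,3) for k,v in s.items()}, r.hold_point_z)
for n in('top','scene'):
    c=grab(n); cv2.imwrite(f'pics/{n}1.png',c['pixels'][:,:,::-1]); print(n,-np.array(c['R']).T@c['t'])
E
```

```text
pics
{'time': np.float64(0.0), 'joint_pos': array([ 1.091,  0.182,  1.608,  0.   ,  1.354, -0.206]), 'qd': array([ 0.001, -0.001, -0.001,  0.001,  0.   , -0.   ]), 'joint_efforts': array([ 0.0000e+00, -4.4486e+01, -3.5134e+01, -0.0000e+00,  9.0000e-03,
        0.0000e+00]), 'tool_pos': array([0.155, 0.553, 0.193]), 'tcp_rot': array([-3.14 , -0.   ,  2.868]), 'force': array([ 0.789, -0.063,  0.233]), 'torque': array([-0.02 , -0.056,  0.064]), 'grip_width': np.float64(0.997)} 0.0187
top [0.36198789 0.11642715 1.28411683]
scene [ 1.00263535 -0.87545024  0.96170991]
```

View pics/top1.png

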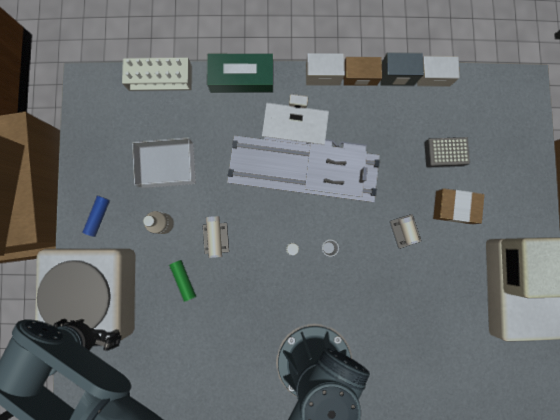

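View pics/scene1.png

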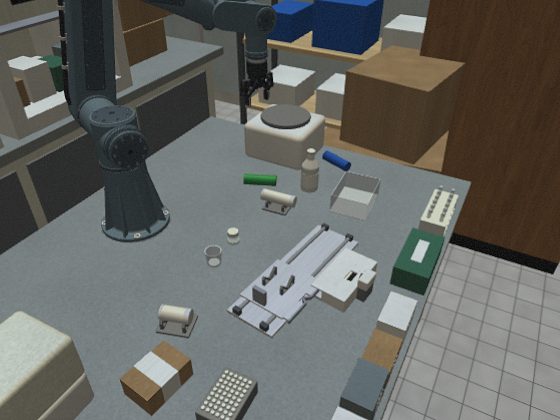

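The top picture shows four cylinders: white at (214,237), white at (407,230), green at (182,280) and blue at (96,216). The longer white one in the left rest, (214,237), fits the long canister. The carriage is at the right end of the track: saddles at (335,162) and (335,182), lug at (363,175). Next I'll enlarge and measure.

Run:
```python
from h import *
c=load('top'); W=cloud(c)
im=c['pixels'][:,:,::-1]
a=cv2.resize(im[205:265,180:250],None,fx=5.5,fy=5.5,interpolation=cv2.INTER_CUBIC)
d=cv2.resize(im[205:265,372:442],None,fx=5.5,fy=5.5,interpolation=cv2.INTER_CUBIC)
b=cv2.resize(im[130:205,300:390],None,fx=3.4,fy=3.4,interpolation=cv2.INTER_CUBIC)
cv=np.zeros((590,780,3),np.uint8); cv[:330,:385]=a; cv[:330,390:775]=d; cv[332:332+b.shape[0],:b.shape[1]]=b
cv2.imwrite('pics/crop1.png',cv)
def rect(name,u0,u1,v0,v1,z0,z1):
    P=W[v0:v1,u0:u1].reshape(-1,3); m=(P[:,2]>z0)&(P[:,2]<z1)
    Q=P[m]; rc=cv2.minAreaRect(Q[:,:2].astype(np.float32)*1000)
    print(name,len(Q),np.round(rc,1) if 0 else rc,'z',np.percentile(Q[:,2],[5,50,95]).round(4))
rect('long',195,235,208,265,.045,.075)
rect('short',385,430,208,255,.045,.075)
rect('lug',345,385,150,205,.072,.1)
rect('saddles',315,352,145,200,.048,.072)
rect('deck',285,385,130,205,.028,.046)
rect('track',220,390,130,205,.006,.018)
rect('house',255,335,95,145,.04,.055)
rect('jar',283,301,240,258,.02,.06);rect('beaker',318,345,236,260,.02,.06);rect('wash',140,172,205,237,.1,.17)
```

```text
long 522 ((383.62921142578125, 296.4549560546875), (120.10965728759766, 39.285064697265625), 3.8591158390045166) z [0.0474 0.057  0.0628]
short 350 ((398.53240966796875, -288.04449462890625), (80.31742858886719, 39.898921966552734), 16.252174377441406) z [0.0481 0.0574 0.0632]
lug 69 ((565.1380615234375, -149.4757080078125), (12.926346778869629, 40.08317184448242), 82.16554260253906) z [0.0765 0.0858 0.0907]
saddles 102 ((575.9300537109375, -66.18639373779297), (59.066192626953125, 68.1988754272461), 82.04397583007812) z [0.0491 0.0593 0.0687]
deck 2823 ((607.6300048828125, -59.60450744628906), (295.0823059082031, 184.3521728515625), 82.17435455322266) z [0.032  0.0368 0.0417]
track 3825 ((599.685791015625, 19.193359375), (531.3408813476562, 235.21372985839844), 89.79141998291016) z [0.0068 0.0106 0.0147]
house 2036 ((723.92431640625, 36.691619873046875), (221.82447814941406, 104.9737548828125), 81.78899383544922) z [0.0441 0.0488 0.0526]
jar 110 ((345.6572570800781, 63.19927978515625), (33.45929718017578, 31.482521057128906), 45.23946762084961) z [0.0408 0.0451 0.0491]
beaker 116 ((348.3338317871094, -48.95948791503906), (48.41073989868164, 48.855194091796875), 45.28942108154297) z [0.0257 0.0482 0.0537]
wash 348 ((425.7514343261719, 454.9544372558594), (52.95986557006836, 59.8217887878418), 82.06847381591797) z [0.1028 0.1183 0.1614]
```

View pics/crop1.png

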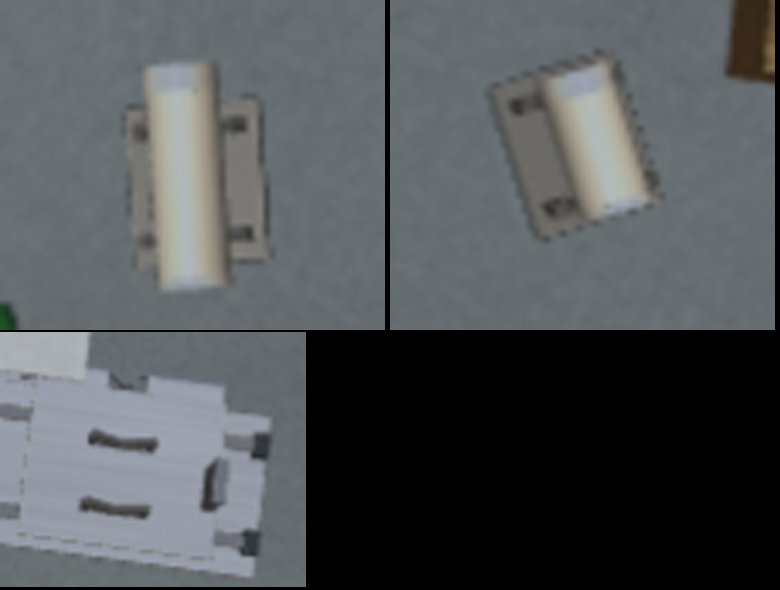

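The crop confirms it: the left white cylinder measures 120 × 39 mm (long) and the right one 80 × 40 mm (short). The lug top at (0.565, -0.149) and the saddle centre at (0.576, -0.066) agree with the 84 mm spacing. The cradle yaw is -7.8° and the canister yaw is +3.9°. Moving over the canister.

```bash
cat > to.py <<'E'
# usage: to.py x y z yawdeg -> shift in tool cm and turn (deg) from the measured pose
import sys; from h import *; from scipy.spatial.transform import Rotation as Ro
s=r.state(); R=Ro.from_euler('xyz',s['tcp_rot']); x,y,z,a=map(float,sys.argv[1:])
T=Ro.from_euler('xyz',[np.pi,0,np.radians(a)])
print('t',round(float(s['time']),2),'pos',np.round(s['tool_pos'],4),'rpy',np.degrees(s['tcp_rot']).round(2),'F',np.round(s['force'],1),'w',round(float(s['grip_width']),3))
print('shift cm',(R.inv().apply(np.array([x,y,z])-s['tool_pos'])*100).round(2),'turn',np.degrees((R.inv()*T).as_rotvec()).round(2))
E
python3 -m handwheel '-3 -2 0 0 0 -4 8.5; -6.5 -4.2 0 0 0 -8 8.5; -10 -6.5 0 0 0 -12 8.5; -13.5 -8.7 0 0 0 -16 8.5; -17 -11 0 0 0 -19.6 8.5' 40
python3 to.py 0.3836 0.2965 0.12 183.86
```

```text
time: 0.52
tool_pos: [0.2898, 0.4003, 0.1938]
tcp_rot: [-3.141, -0.0, -3.069]
force: [1.1, 0.2, 0.0]
grip_width: 0.995
t 0.52 pos [0.2898 0.4003 0.1938] rpy [-1.7998e+02 -2.0000e-02 -1.7584e+02] F [1.1 0.2 0. ] w 0.995
shift cm [ -8.61 -11.03   7.38] turn [-0.02 -0.02  0.3 ]
```

```bash
python3 -m handwheel '-2.5 -3 1 0 0 0.3 8.5; -5.5 -6.5 2 0 0 0.3 8.5; -8 -10 3 0 0 0.3 8.5; -8.6 -11 4 0 0 0.3 8.5; -8.6 -11 4.4 0 0 0.3 8.5'
python3 to.py 0.3836 0.2965 0.12 183.86
python3 - <<'E'
from h import *
c=grab('wrist'); W=cloud(c); cv2.imwrite('pics/w1.png',c['pixels'][:,:,::-1])
m=(W[:,:,2]>.045)&(W[:,:,2]<.075)&(c['z_map']>0)&(abs(W[:,:,0]-.38)<.09)&(abs(W[:,:,1]-.296)<.05)
print(m.sum(),cv2.minAreaRect(W[m][:,:2].astype(np.float32)*1000))
E
```

```text
time: 0.93
tool_pos: [0.384, 0.2945, 0.1484]
tcp_rot: [-3.14, -0.002, -3.083]
force: [-0.4, -0.3, -0.8]
grip_width: 0.989
t 0.93 pos [0.384  0.2945 0.1484] rpy [-1.7989e+02 -1.0000e-01 -1.7666e+02] F [-0.4 -0.3 -0.8] w 0.989
shift cm [0.02 0.21 2.84] turn [-0.11 -0.1  -0.52]
5540 ((382.0272521972656, 297.56805419921875), (121.56657409667969, 38.99482727050781), 4.352758884429932)
```

View pics/w1.png

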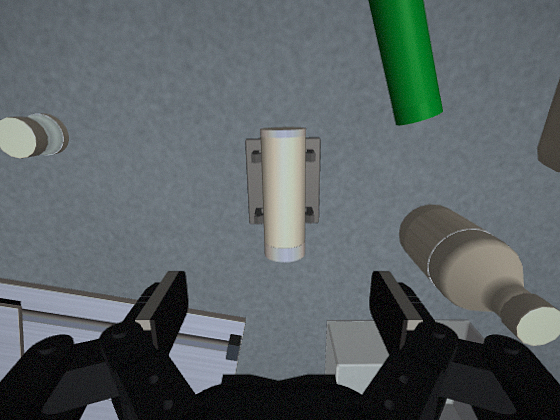

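The wrist picture shows the long canister at (284,195), level in its rest and centred between the fingers. It agrees with the top view to within 2 mm. Descending and gripping.

```bash
python3 -m handwheel '0.05 0.25 2 0 0 -0.6 8.5; 0.1 0.25 4.5 0 0 -0.6 8.5; 0.1 0.25 7 0 0 -0.6 8.5; 0.1 0.25 9 0 0 -0.6 8.5; 0.1 0.25 9.5 0 0 -0.6 8.5'
python3 to.py 0.383 0.297 0.019 184.1
```

```text
time: 1.4
tool_pos: [0.3781, 0.3004, 0.0522]
tcp_rot: [-3.14, -0.006, -3.067]
force: [-0.9, -1.4, 0.5]
grip_width: 0.995
t 1.4 pos [0.3781 0.3004 0.0522] rpy [-179.91   -0.32 -175.71] F [-0.9 -1.4  0.5] w 0.995
shift cm [-0.49 -0.37  3.31] turn [-0.09 -0.32  0.19]
```

```bash
python3 -m handwheel '-0.2 -0.2 0 0 0 0.2 8.5; -0.2 -0.2 0 0 0 0.2 8.5; -0.2 -0.2 0 0 0 0.2 8.5'
python3 to.py 0.383 0.297 0.019 184.1
```

```text
time: 1.65
tool_pos: [0.3846, 0.2995, 0.0568]
tcp_rot: [3.141, 0.002, -3.071]
force: [0.1, -0.6, 0.5]
grip_width: 0.995
t 1.65 pos [0.3846 0.2995 0.0568] rpy [ 1.7994e+02  1.4000e-01 -1.7597e+02] F [ 0.1 -0.6  0.5] w 0.995
shift cm [ 0.19 -0.24  3.78] turn [ 0.06  0.14 -0.07]
```

```bash
python3 -m handwheel '0.1 -0.25 1 0 0 0 8.5; 0.1 -0.25 2 0 0 0 8.5; 0.1 -0.25 3 0 0 0 8.5; 0.1 -0.25 3.6 0 0 0 8.5; 0.1 -0.25 3.8 0 0 0 8.5'
python3 -m handwheel '0 0 0 0 0 0 8.5; 0 0 0 0 0 0 8.5; 0 0 0 0 0 0 8.5'
python3 to.py 0.383 0.297 0.019 184.1
```

```text
time: 2.07
tool_pos: [0.3815, 0.2954, 0.0155]
tcp_rot: [-3.141, -0.003, -3.072]
force: [0.3, -0.1, 0.3]
grip_width: 0.995
time: 2.32
tool_pos: [0.383, 0.2962, 0.0174]
tcp_rot: [3.141, 0.0, -3.072]
force: [0.6, -0.9, 0.3]
grip_width: 0.997
t 2.32 pos [0.383  0.2962 0.0174] rpy [ 1.7999e+02  3.0000e-02 -1.7599e+02] F [ 0.6 -0.9  0.3] w 0.997
shift cm [-0.    0.08 -0.16] turn [ 0.01  0.03 -0.09]
```

Good. Raising 1.5 mm, closing, then a gentle lift.

```bash
python3 -m handwheel '0 0.1 -0.15 0 0 0 6; 0 0.1 -0.15 0 0 0 4.5; 0 0.1 -0.15 0 0 0 3.5; 0 0.1 -0.15 0 0 0 3; 0 0.1 -0.15 0 0 0 3' 50
python3 -m handwheel '0 0 0 0 0 0 3; 0 0 0 0 0 0 3; 0 0 0 0 0 0 3; 0 0 0 0 0 0 3'
python3 to.py 0.383 0.297 0.16 184.1
```

```text
time: 2.73
tool_pos: [0.3827, 0.2971, 0.0188]
tcp_rot: [3.142, 0.0, -3.072]
force: [-0.4, -0.4, 0.7]
grip_width: 0.348
time: 3.07
tool_pos: [0.3826, 0.297, 0.0187]
tcp_rot: [-3.142, -0.0, -3.072]
force: [-1.1, 0.2, 0.3]
grip_width: 0.352
t 3.07 pos [0.3826 0.297  0.0187] rpy [-180.     -0.   -175.99] F [-1.1  0.2  0.3] w 0.352
shift cm [-4.000e-02 -1.000e-02 -1.413e+01] turn [-0.   -0.   -0.09]
```

```bash
python3 -m handwheel '0 0 0 0 0 0 2; 0 0 0 0 0 0 2; 0 0 0 0 0 0 2'
python3 - <<'E'
from h import *
c=grab('wrist'); cv2.imwrite('pics/w2.png',c['pixels'][:,:,::-1])
E
```

```text
time: 3.32
tool_pos: [0.3831, 0.2985, 0.0198]
tcp_rot: [3.139, 0.001, -3.072]
force: [-2.7, 4.4, 6.7]
grip_width: 0.232
```

View pics/w2.png

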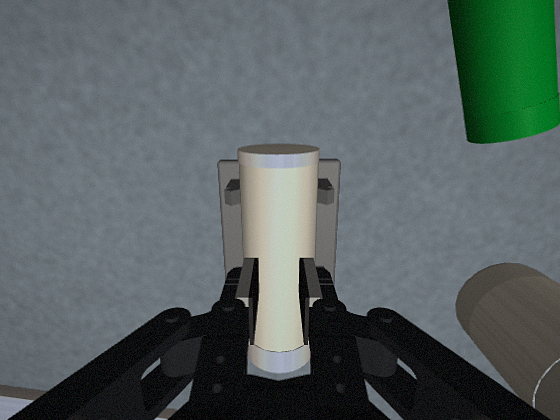

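```bash
python3 - <<'E'
from h import *
c=load('wrist'); W=cloud(c)
for p in [(280,170),(280,250),(280,300),(280,340),(282,365),(246,265),(252,300),(250,335),(310,265),(306,300),(308,335),(313,300),(242,300),(304,342),(318,300)]:
    print(p,pix(c,*p).round(4))
E
python3 - <<'E'
from h import *
c=load('wrist')
cv2.imwrite('pics/w2c.png',cv2.resize(c['pixels'][235:385,205:355,::-1],None,fx=4,fy=4,interpolation=cv2.INTER_CUBIC))
E
```

```text
(280, 170) [0.3291 0.2943 0.0613]
(280, 250) [0.3679 0.297  0.0613]
(280, 300) [0.3957 0.299  0.0613]
(280, 340) [0.4202 0.3008 0.0614]
(282, 365) [0.4361 0.303  0.0619]
(246, 265) [0.3727 0.2816 0.0693]
(252, 300) [0.3735 0.2864 0.0952]
(250, 335) [0.3893 0.2864 0.0958]
(310, 265) [0.3703 0.3109 0.07  ]
(306, 300) [0.3718 0.307  0.0957]
(308, 335) [0.3875 0.3093 0.0961]
(313, 300) [0.3716 0.3097 0.0957]
(242, 300) [0.3732 0.2827 0.096 ]
(304, 342) [0.3919 0.3082 0.0949]
(318, 300) [0.3692 0.311  0.0991]
```

View pics/w2c.png

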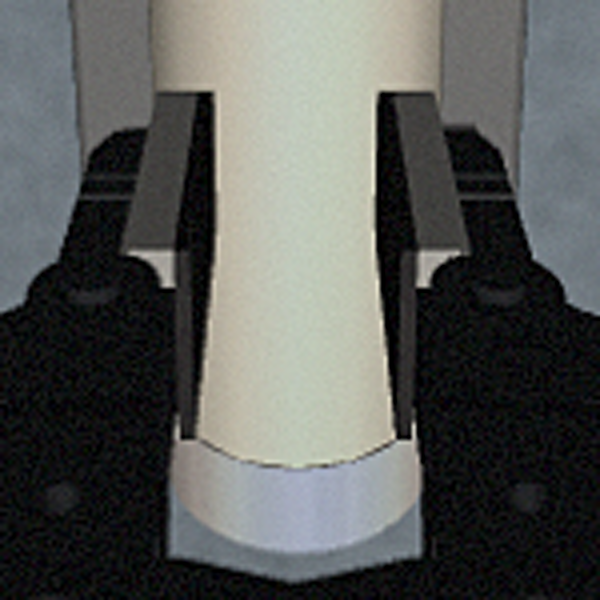

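Run:
```python
from h import *
print(r.state()['tool_pos'],r.state()['force'],r.state()['grip_width'])
w=load('wrist'); print('wcam',-np.array(w['R']).T@w['t'], np.array(w['R'])[2])
c=grab('scene')
K=np.array([[c['fx'],0,c['cx']],[0,c['fy'],c['cy']],[0,0,1.]])
pr=lambda X:cv2.projectPoints(np.array([X],float),cv2.Rodrigues(np.array(c['R']))[0],np.array(c['t'],float),K,np.array(c['dist'],float))[0].ravel()
u,v=map(int,pr(r.state()['tool_pos'])); print(u,v)
q=c['pixels'][v-75:v+35,u-60:u+60,::-1].copy()
q=cv2.resize(q,None,fx=5,fy=5,interpolation=cv2.INTER_CUBIC)
for X,col in((r.state()['tool_pos'],(0,0,255)),(r.state()['tool_pos']+[0,0,.05],(0,255,0))):
    a=(pr(X)-[u-60,v-75])*5; cv2.circle(q,(int(a[0]),int(a[1])),4,col,-1)
cv2.imwrite('pics/s2.png',q)
```

```text
[0.3831263  0.29848096 0.01976433] [-2.34073703  5.14602383  8.18287196] 0.23260213817085995
wcam [0.30145273 0.291327   0.20079458] [ 0.31500551  0.02410145 -0.94878377]
278 202
```

View pics/s2.png

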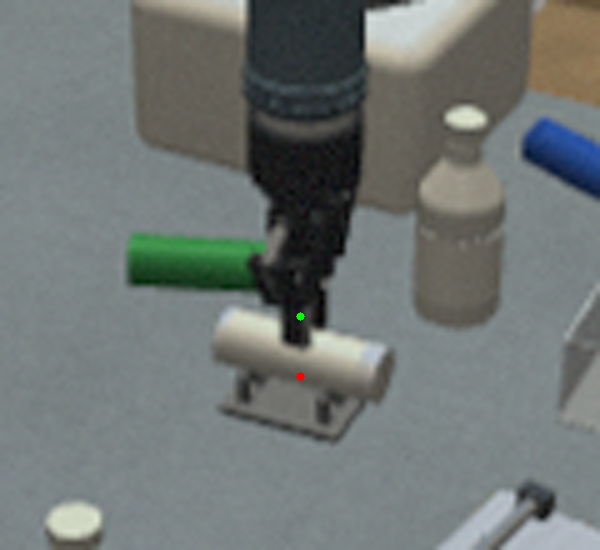

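The scene crop shows the fingertip ending at about (297,345), roughly 30 mm above the reported TCP (red dot). The fingers are pinching the top of the canister instead of straddling its middle. I'll open and measure the real tip height from depth.

```bash
python3 -m handwheel '0 0 0 0 0 0 4; 0 0 0 0 0 0 6; 0 0 0 0 0 0 8.5; 0 0 0 0 0 0 8.5; 0 0 0 0 0 0 8.5'
python3 - <<'E'
from h import *
print({k:np.round(v,4) for k,v in r.state().items() if k in('tool_pos','force','grip_width','joint_pos')})
for n in('wrist','scene','top'):
    c=grab(n); W=cloud(c); p=r.state()['tool_pos']
    a=np.radians(4); d=W-p; ax=d[:,:,0]*np.cos(a)+d[:,:,1]*np.sin(a); ac=-d[:,:,0]*np.sin(a)+d[:,:,1]*np.cos(a)
    m=(abs(ax)<.014)&(abs(ac)>.032)&(abs(ac)<.075)&(W[:,:,2]>.014)&(W[:,:,2]<.16)&(c['z_map']>0)
    for s in(-1,1):
        q=m&(np.sign(ac)==s); z=np.sort(W[:,:,2][q])
        if len(z): print(n,s,len(z),z[:6].round(4),np.histogram(z,bins=np.arange(.01,.165,.01))[0])
    v,u=np.where(m)
    if n=='wrist': print(u.min(),u.max(),v.min(),v.max())
c=load('wrist'); q=c['pixels'][:,:,::-1]; cv2.imwrite('pics/w3.png',q)
E
```

```text
time: 3.83
tool_pos: [0.3825, 0.2968, 0.0185]
tcp_rot: [-3.141, -0.0, -3.072]
force: [-0.3, -0.4, -0.6]
grip_width: 0.924
{'joint_pos': array([ 4.1420e-01,  2.2600e-01,  1.9579e+00, -2.0000e-04,  9.5810e-01,
       -1.2264e+00]), 'tool_pos': array([0.3825, 0.2968, 0.0185]), 'force': array([-0.3488, -0.4488, -0.6062]), 'grip_width': np.float64(0.9242)}
wrist -1 12884 [0.0673 0.0675 0.0675 0.0676 0.0677 0.0677] [   0    0    0    0    0   50  494  740  922  755 2205 4847 2226  645
    0]
wrist 1 12962 [0.067  0.0675 0.0675 0.0676 0.0676 0.0681] [   0    0    0    0    0   49  498  720  904  780 2232 4848 2279  652
    0]
0 559 269 419
scene -1 187 [0.0141 0.0661 0.069  0.0694 0.072  0.0731] [ 1  0  0  0  0  3 10 17 17  8 21 36 22 25 27]
scene 1 93 [0.0656 0.0715 0.0715 0.0718 0.0718 0.0742] [ 0  0  0  0  0  1 16 17 15 16 11  9  5  3  0]
top -1 44 [0.1169 0.1176 0.1177 0.1222 0.1223 0.1225] [ 0  0  0  0  0  0  0  0  0  0  3 14  9  5 13]
```

View pics/w3.png

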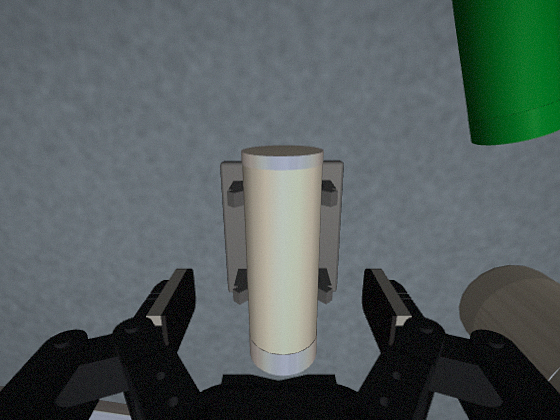

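Both cameras put the open fingertips at z ≈ 0.067 while the reported TCP is 0.0185. Allowing 13 mm for the swing, the real tips are about 36 mm higher than reported. I'll trust vision and go down about 38 mm more, watching the force.

```bash
python3 -m handwheel '0 0 0.7 0 0 0 8.5; 0 0 1.4 0 0 0 8.5; 0 0 2 0 0 0 8.5; 0 0 2.4 0 0 0 8.5; 0 0 2.5 0 0 0 8.5'
python3 -m handwheel '0 0 0.4 0 0 0 8.5; 0 0 0.8 0 0 0 8.5; 0 0 1.1 0 0 0 8.5; 0 0 1.3 0 0 0 8.5; 0 0 1.3 0 0 0 8.5'
python3 - <<'E'
from h import *
print(r.state()['tool_pos'],r.state()['force'])
for n in('wrist','scene'):
    c=grab(n); W=cloud(c); p=r.state()['tool_pos']
    a=np.radians(4); d=W-p; ax=d[:,:,0]*np.cos(a)+d[:,:,1]*np.sin(a); ac=-d[:,:,0]*np.sin(a)+d[:,:,1]*np.cos(a)
    m=(abs(ax)<.014)&(abs(ac)>.032)&(abs(ac)<.075)&(W[:,:,2]>.014)&(W[:,:,2]<.16)&(c['z_map']>0)
    for s in(-1,1):
        q=m&(np.sign(ac)==s); z=np.sort(W[:,:,2][q])
        print(n,s,len(z),z[:6].round(4))
E
```

```text
time: 4.4
tool_pos: [0.3817, 0.2966, -0.0076]
tcp_rot: [-3.141, -0.002, -3.072]
force: [1.0, 0.2, -0.6]
grip_width: 0.994
time: 4.82
tool_pos: [0.3823, 0.2969, -0.0198]
tcp_rot: [-3.141, -0.001, -3.072]
force: [0.2, 0.4, -0.3]
grip_width: 0.996
[ 0.3822999   0.29688545 -0.01979257] [ 0.24843313  0.42519421 -0.32738571]
wrist -1 12529 [0.0312 0.0312 0.0315 0.0315 0.0317 0.0318]
wrist 1 12648 [0.0308 0.0317 0.0318 0.0319 0.032  0.032 ]
scene -1 267 [0.0318 0.0336 0.0339 0.0347 0.0357 0.0377]
scene 1 86 [0.0344 0.0344 0.035  0.0371 0.0375 0.038 ]
```

```bash
python3 -m handwheel '0 0 0 0 0 0 6; 0 0 0 0 0 0 4.5; 0 0 0 0 0 0 3.5; 0 0 0 0 0 0 3; 0 0 0 0 0 0 3' 50
python3 -m handwheel '0 0 0 0 0 0 3; 0 0 0 0 0 0 3; 0 0 0 0 0 0 3; 0 0 0 0 0 0 3'
```

```text
time: 5.33
tool_pos: [0.3833, 0.299, -0.0184]
tcp_rot: [3.138, 0.002, -3.072]
force: [-2.3, 8.7, 2.9]
grip_width: 0.453
time: 5.67
tool_pos: [0.3833, 0.299, -0.0184]
tcp_rot: [3.138, 0.002, -3.072]
force: [-2.3, 7.1, 2.8]
grip_width: 0.457
```

Gripped at about 39 mm. The side force shows a small offset, so I'll relieve it with +3 mm and lift.

```bash
python3 -m handwheel '0 0.3 0 0 0 0 3; 0 0.3 -0.3 0 0 0 3; 0 0.3 -1 0 0 0 3; 0 0.3 -1.5 0 0 0 3; 0 0.3 -2 0 0 0 3'
python3 -m handwheel '0 0 -1.5 0 0 0 3; 0 0 -3.5 0 0 0 3; 0 0 -6 0 0 0 3; 0 0 -8 0 0 0 3; 0 0 -9 0 0 0 3'
python3 -m handwheel '0 0 0 0 0 0 3; 0 0 0 0 0 0 3; 0 0 0 0 0 0 3'
python3 to.py 0.5766 -0.0663 0.09 172.17
python3 - <<'E'
from h import *
c=grab('wrist'); W=cloud(c); cv2.imwrite('pics/w4.png',c['pixels'][:,:,::-1])
p=r.state()['tool_pos']
m=(c['z_map']>0)&(abs(W[:,:,0]-p[0])<.09)&(abs(W[:,:,1]-p[1])<.03)&(W[:,:,2]>p[2]+.04)&(W[:,:,2]<p[2]+.085)
m&=(c['pixels'].min(2)>90)
print(m.sum(),cv2.minAreaRect(W[m][:,:2].astype(np.float32)*1000),np.percentile(W[m][:,2],[5,50,95,99]))
Q=W[m]; a=Q[Q[:,0]<p[0]-.03]; b=Q[Q[:,0]>p[0]+.03]
print([np.percentile(x[:,2],97) for x in (a,b) if len(x)])
E
```

```text
time: 6.08
tool_pos: [0.3824, 0.3001, 0.0012]
tcp_rot: [3.141, -0.0, -3.072]
force: [0.5, 0.4, -1.0]
grip_width: 0.453
time: 6.5
tool_pos: [0.3839, 0.3008, 0.0937]
tcp_rot: [3.14, 0.004, -3.071]
force: [0.9, -1.2, -1.2]
grip_width: 0.453
time: 6.75
tool_pos: [0.3814, 0.2996, 0.0894]
tcp_rot: [-3.141, -0.002, -3.072]
force: [0.4, -0.5, -1.6]
grip_width: 0.45
t 6.75 pos [0.3814 0.2996 0.0894] rpy [-1.7996e+02 -1.2000e-01 -1.7599e+02] F [ 0.4 -0.5 -1.6] w 0.45
shift cm [-16.91 -37.86  -0.07] turn [-0.05 -0.11 11.84]
19075 ((368.952392578125, 298.0343933105469), (97.87710571289062, 50.70302200317383), 1.0233745574951172) [0.15858392 0.16718062 0.16946884 0.17003094]
[np.float64(0.16985979582537497), np.float64(0.16035837210446255)]
```

View pics/w4.png

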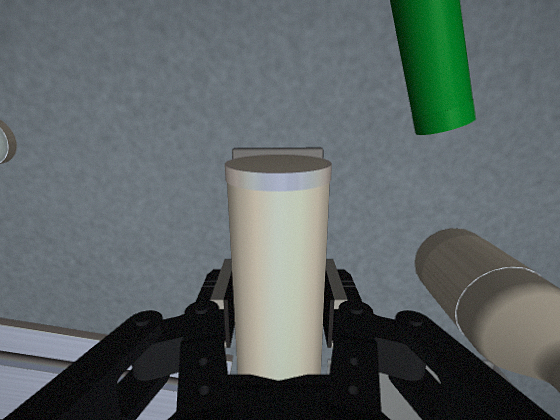

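The wrist picture shows the canister held between the pads, which grip it at (215..345, 260..345). Now checking its pitch and its position in the tool.

```bash
cat > can.py <<'E'
from h import *
def fit():
    """pose of held canister's top line from the wrist depth image"""
    c=grab('wrist'); W=cloud(c); s=r.state(); p=s['tool_pos']; a=s['tcp_rot'][2]+np.pi
    d=W-p; ax=d[:,:,0]*np.cos(a)+d[:,:,1]*np.sin(a); ac=-d[:,:,0]*np.sin(a)+d[:,:,1]*np.cos(a); z=d[:,:,2]
    m=(c['z_map']>0)&(abs(ac)<.022)&(z>.045)&(z<.09)&(ax<.075)&(ax>-.085)&(c['pixels'].min(2)>80)
    X,Y,Z=ax[m],ac[m],z[m]
    t=[(x,np.percentile(Z[abs(X-x)<.004],95),np.median(Y[(abs(X-x)<.004)])) for x in np.arange(-.065,.07,.01) if (abs(X-x)<.004).sum()>50]
    t=np.array(t); print(t.round(4).tolist())
    print('end min ax',np.percentile(X,[.2,1,2]).round(4),'pitch slope',np.polyfit(t[:,0],t[:,1],1).round(4),'yaw slope',np.polyfit(t[:,0],t[:,2],1).round(4))
fit()
E
python3 can.py
```

```text
[[-0.055, 0.0804, -0.0011], [-0.045, 0.0802, -0.0011], [-0.035, 0.0801, -0.0008], [-0.025, 0.08, -0.0011], [-0.015, 0.0799, -0.0008], [-0.005, 0.0799, -0.0008], [0.005, 0.0798, -0.0008], [0.015, 0.0798, -0.0008], [0.025, 0.0794, -0.0011]]
end min ax [-0.0607 -0.0605 -0.0602] pitch slope [-0.0099  0.0798] yaw slope [ 0.0021 -0.0009]
```

Level, aligned and centred within 1 mm. Carrying it over the cradle.

```bash
python3 -m handwheel '-0.8 -1.8 0 0 0 2 3; -2.3 -5 0 0 0 4.5 3; -3.9 -8.7 0 0 0 7 3; -5.5 -12.3 0 0 0 9.5 3; -7.1 -16 0 0 0 11.8 3'
python3 to.py 0.5768 -0.0655 0.09 172.17
```

```text
time: 7.27
tool_pos: [0.4641, 0.144, 0.0896]
tcp_rot: [-3.141, -0.002, 3.004]
force: [0.8, 1.4, -2.0]
grip_width: 0.454
t 7.27 pos [0.4641 0.144  0.0896] rpy [-1.7999e+02 -1.1000e-01  1.7214e+02] F [ 0.8  1.4 -2. ] w 0.454
shift cm [-14.03 -19.21  -0.06] turn [-0.01 -0.11 -0.03]
```

```bash
python3 -m handwheel '-2.2 -3.3 0 0 0 0 3; -5 -7 0 0 0 0 3; -8 -10.7 0 0 0 0 3; -10.5 -14 0 0 0 0 3; -12.2 -16.5 0 0 0 0 3'
python3 -m handwheel '-0.8 -1 0 0 0 0 3; -1 -1.2 0 0 0 0 3; -1 -1.2 0 0 0 0 3; -1 -1.2 0 0 0 0 3; -1 -1.2 0 0 0 0 3'
python3 to.py 0.5768 -0.0655 0.09 172.17
python3 can.py
python3 - <<'E'
from h import *
c=load('wrist'); W=cloud(c)
y=np.array([.1362,.9907]); x=np.array([.9907,-.1362])
def rep(n,W,ok):
    P=W[ok]; 
    L=P[(P[:,2]>.075)&(P[:,2]<.1)&(np.linalg.norm(P[:,:2]-[.565,-.1495],axis=1)<.035)]
    if len(L)>20: print(n,'lug',len(L),cv2.minAreaRect(L[:,:2].astype(np.float32)*1000))
    d=P[:,:2]-[.5766,-.0663]; a=d@x; b=d@y
    S=(P[:,2]>.045)&(P[:,2]<.075)&(abs(a)<.045)&(abs(b)<.04)
    if S.sum()>20: print(n,'sad ax',np.percentile(a[S],[1,10,50,90,99]).round(4),'b',np.percentile(b[S],[1,50,99]).round(4))
rep('wrist',W,c['z_map']>0)
c=grab('top'); W=cloud(c); rep('top',W,c['z_map']>0)
cv2.imwrite('pics/w5.png',load('wrist')['pixels'][:,:,::-1])
E
```

```text
time: 7.68
tool_pos: [0.5631, -0.0366, 0.0893]
tcp_rot: [3.141, -0.002, 3.005]
force: [-0.2, 0.9, -1.8]
grip_width: 0.454
time: 8.1
tool_pos: [0.5701, -0.0462, 0.09]
tcp_rot: [3.141, -0.002, 3.007]
force: [-0.1, -0.4, -1.2]
grip_width: 0.453
t 8.1 pos [ 0.5701 -0.0462  0.09  ] rpy [ 1.7996e+02 -1.1000e-01  1.7230e+02] F [-0.1 -0.4 -1.2] w 0.453
shift cm [-0.92 -1.83 -0.01] turn [ 0.04 -0.11  0.13]
[[-0.055, 0.0801, -0.001], [-0.045, 0.0798, -0.001], [-0.035, 0.0797, -0.001], [-0.025, 0.0797, -0.0014], [-0.015, 0.0796, -0.001], [-0.005, 0.0796, -0.001], [0.005, 0.0794, -0.001], [0.015, 0.0793, -0.001], [0.025, 0.0791, -0.001]]
end min ax [-0.0606 -0.0604 -0.0597] pitch slope [-0.0103  0.0794] yaw slope [ 0.0006 -0.0011]
wrist lug 1607 ((562.7061157226562, -148.06939697265625), (12.60739517211914, 39.823890686035156), 82.11034393310547)
wrist sad ax [-0.0361 -0.0359 -0.0325  0.024   0.0245] b [-0.0287 -0.024  -0.0172]
top lug 29 ((564.7489013671875, -146.02215576171875), (5.731687068939209, 38.70893478393555), 83.2784652709961)
```

View pics/w5.png

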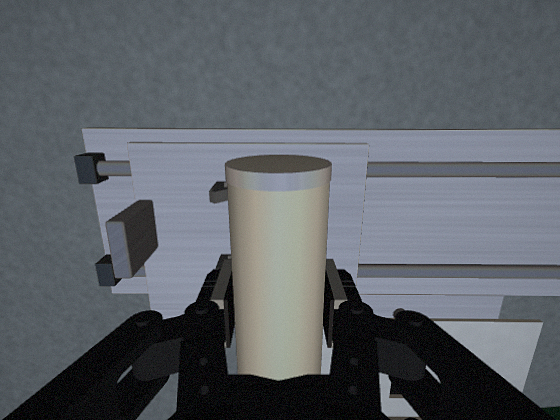

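The wrist picture shows the cradle on the right side of the lug (lug at (130,240), saddle corner at (218,190)). The lug reads (0.5627, -0.1481), which puts the cradle at (0.5741, -0.0649).

```bash
python3 -m handwheel '-0.3 -0.8 0 0 0 0 3; -0.6 -1.4 0.5 0 0 0 3; -0.7 -1.67 1.5 0 0 0 3; -0.7 -1.67 2.5 0 0 0 3; -0.7 -1.67 3 0 0 0 3'
python3 -m handwheel '0 0 0 0 0 0 3; 0 0 0 0 0 0 3; 0 0 0 0 0 0 3'
python3 to.py 0.5747 -0.0639 0.0115 172.1
```

```text
time: 8.62
tool_pos: [0.5746, -0.0653, 0.0583]
tcp_rot: [3.141, -0.003, 3.005]
force: [-1.3, -0.7, -2.7]
grip_width: 0.456
time: 8.87
tool_pos: [0.576, -0.0653, 0.0607]
tcp_rot: [3.142, -0.0, 3.006]
force: [0.4, -0.9, -1.2]
grip_width: 0.451
t 8.87 pos [ 0.576  -0.0653  0.0607] rpy [180.    -0.   172.22] F [ 0.4 -0.9 -1.2] w 0.451
shift cm [0.15 0.12 4.92] turn [ 0.   -0.    0.12]
```

```bash
python3 -m handwheel '0.15 0.12 0.8 0 0 0.1 3; 0.15 0.12 1.8 0 0 0.1 3; 0.15 0.12 2.8 0 0 0.1 3; 0.15 0.12 3.6 0 0 0.1 3; 0.15 0.12 4 0 0 0.1 3'
python3 -m handwheel '0 0 0.1 0 0 0 3; 0 0 0.2 0 0 0 3; 0 0 0.3 0 0 0 3; 0 0 0.3 0 0 0 3'
python3 to.py 0.5747 -0.0639 0.0115 172.1
```

```text
time: 9.28
tool_pos: [0.5733, -0.0635, 0.0186]
tcp_rot: [3.141, -0.003, 3.004]
force: [-1.5, 0.5, -2.4]
grip_width: 0.454
time: 9.62
tool_pos: [0.5749, -0.0641, 0.0179]
tcp_rot: [-3.142, 0.001, 3.004]
force: [0.1, -0.5, -1.4]
grip_width: 0.456
t 9.62 pos [ 0.5749 -0.0641  0.0179] rpy [-1.8000e+02  3.0000e-02  1.7211e+02] F [ 0.1 -0.5 -1.4] w 0.456
shift cm [0.02 0.02 0.64] turn [-0.    0.03  0.01]
```

```bash
python3 -m handwheel '0 0 0.1 0 0 0 3; 0 0 0.2 0 0 0 3; 0 0 0.3 0 0 0 3; 0 0 0.4 0 0 0 3; 0 0 0.4 0 0 0 3'
python3 -m handwheel '0 0 0.1 0 0 0 3; 0 0 0.15 0 0 0 3; 0 0 0.15 0 0 0 3; 0 0 0.15 0 0 0 3'
python3 to.py 0.5747 -0.0639 0.0115 172.1
```

```text
time: 10.03
tool_pos: [0.5745, -0.0639, 0.0135]
tcp_rot: [3.142, -0.0, 3.004]
force: [-0.5, 0.5, -1.3]
grip_width: 0.451
time: 10.37
tool_pos: [0.5746, -0.064, 0.0121]
tcp_rot: [3.142, -0.0, 3.004]
force: [0.1, -0.2, -2.2]
grip_width: 0.453
t 10.37 pos [ 0.5746 -0.064   0.0121] rpy [ 1.8000e+02 -1.0000e-02  1.7211e+02] F [ 0.1 -0.2 -2.2] w 0.453
shift cm [-0.01  0.01  0.06] turn [ 0.   -0.01  0.01]
```

```bash
python3 -m handwheel '0 0 0.05 0 0 0 3; 0 0 0.1 0 0 0 3; 0 0 0.1 0 0 0 3'
python3 -m handwheel '0 0 0.05 0 0 0 3; 0 0 0.1 0 0 0 3; 0 0 0.1 0 0 0 3'
python3 -m handwheel '0 0 0.05 0 0 0 3; 0 0 0.1 0 0 0 3; 0 0 0.1 0 0 0 3'
```

```text
time: 10.62
tool_pos: [0.5748, -0.0641, 0.0116]
tcp_rot: [-3.141, 0.0, 3.004]
force: [-1.9, 0.0, 3.1]
grip_width: 0.455
time: 10.87
tool_pos: [0.5749, -0.0642, 0.0114]
tcp_rot: [-3.141, 0.0, 3.004]
force: [-4.9, -0.3, 8.9]
grip_width: 0.453
time: 11.12
tool_pos: [0.575, -0.0642, 0.0114]
tcp_rot: [-3.141, 0.0, 3.004]
force: [-8.2, 1.3, 17.8]
grip_width: 0.456
```

Contact came at 0.0115, as predicted. Relaxing the press and releasing.

```bash
python3 -m handwheel '0 0 -0.1 0 0 0 3; 0 0 -0.2 0 0 0 3.6; 0 0 -0.2 0 0 0 4; 0 0 -0.2 0 0 0 4.4; 0 0 -0.2 0 0 0 5'
python3 -m handwheel '0 0 -0.2 0 0 0 6; 0 0 -0.2 0 0 0 7; 0 0 -0.2 0 0 0 8; 0 0 -0.2 0 0 0 8; 0 0 -0.2 0 0 0 8'
python3 -m handwheel '0 0 -1 0 0 0 8; 0 0 -3 0 0 0 8; 0 0 -5 0 0 0 8; 0 0 -7.5 0 0 0 8; 0 0 -9 0 0 0 8'
python3 -m handwheel '0 0 0 0 0 0 8; 0 0 0 0 0 0 8; 0 0 0 0 0 0 8'
python3 - <<'E'
from h import *
for n in('wrist','top'):
    c=grab(n); W=cloud(c); ok=c['z_map']>0; P=W[ok]; col=c['pixels'].min(2)[ok]
    d=P[:,:2]-[.5746,-.0645]
    m=(P[:,2]>.078)&(P[:,2]<.1)&(abs(d[:,0])<.07)&(abs(d[:,1])<.03)
    if m.sum()>20: print(n,'can',m.sum(),cv2.minAreaRect(P[m][:,:2].astype(np.float32)*1000),np.percentile(P[m][:,2],[50,95,99]).round(4))
    L=P[(P[:,2]>.075)&(P[:,2]<.1)&(np.linalg.norm(P[:,:2]-[.563,-.148],axis=1)<.035)]
    if len(L)>5: print(n,'lug',len(L),cv2.minAreaRect(L[:,:2].astype(np.float32)*1000))
cv2.imwrite('pics/w6.png',load('wrist')['pixels'][:,:,::-1])
E
```

```text
time: 11.53
tool_pos: [0.5747, -0.0639, 0.011]
tcp_rot: [3.141, 0.0, 3.004]
force: [-0.2, 1.1, -0.4]
grip_width: 0.585
time: 11.95
tool_pos: [0.5746, -0.0639, 0.0131]
tcp_rot: [3.142, -0.0, 3.004]
force: [-0.0, -0.1, -0.8]
grip_width: 0.937
time: 12.37
tool_pos: [0.5758, -0.0643, 0.1065]
tcp_rot: [-3.141, 0.003, 3.004]
force: [1.1, -0.0, 0.5]
grip_width: 0.932
time: 12.62
tool_pos: [0.574, -0.0638, 0.1027]
tcp_rot: [3.141, -0.001, 3.004]
force: [1.0, 0.6, 0.0]
grip_width: 0.936
wrist can 9316 ((574.1298217773438, -65.3650894165039), (38.151702880859375, 121.13334655761719), 81.97914123535156) [0.0891 0.0917 0.0923]
wrist lug 1417 ((562.69970703125, -148.00604248046875), (12.760934829711914, 39.4513053894043), 81.96788787841797)
top can 88 ((563.5928955078125, -70.09918975830078), (25.51171875, 37.229488372802734), 81.4601058959961) [0.0887 0.0928 0.0937]
top lug 52 ((560.8237915039062, -148.51931762695312), (12.551548957824707, 33.60157775878906), 85.70687866210938)
```

View pics/w6.png

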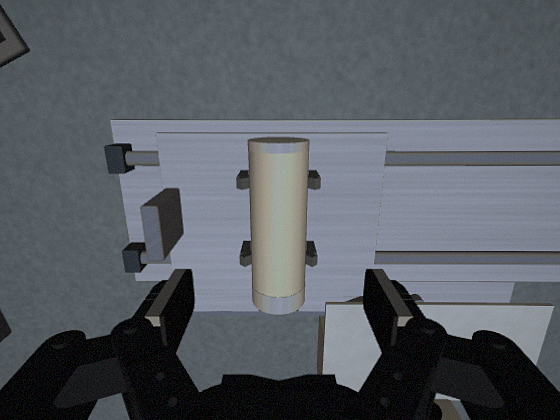

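The canister lies in the V at (0.5741, -0.0654), against a cradle point of (0.5741, -0.0648), and the yaws match. Pictures viewed: 10. Next I'll shut the fingers and go behind the lug.

```bash
python3 to.py 0.5571 -0.1876 0.019 172.0
python3 -m handwheel '0 -1.5 0 0 0 0 6; 0 -5 0 0 0 0 4; 0 -8.5 0 0 0 0 2; 0 -11 0 0 0 0 0; 0 -12.5 0 0 0 0 0'
python3 -m handwheel '0 0 0 0 0 0 0; 0 0 0 0 0 0 0; 0 0 0 0 0 0 0'
python3 to.py 0.5571 -0.1876 0.019 172.0
```

```text
t 12.72 pos [ 0.5735 -0.0636  0.1018] rpy [ 1.7997e+02 -1.4000e-01  1.7211e+02] F [-0.3 -0.7 -1.8] w 0.939
shift cm [ -0.1  -12.51   8.28] turn [ 0.03 -0.14  0.11]
time: 13.13
tool_pos: [0.5563, -0.19, 0.102]
tcp_rot: [3.141, -0.002, 3.002]
force: [0.4, 0.5, -0.4]
grip_width: 0.223
time: 13.38
tool_pos: [0.5572, -0.1865, 0.1025]
tcp_rot: [3.14, -0.001, 3.004]
force: [0.5, -0.2, 1.2]
grip_width: -0.003
t 13.38 pos [ 0.5572 -0.1865  0.1025] rpy [ 1.7994e+02 -7.0000e-02  1.7213e+02] F [ 0.5 -0.2  1.2] w -0.003
shift cm [-0.02 -0.12  8.35] turn [ 0.06 -0.07  0.13]
```

```bash
python3 -m handwheel '0 -0.1 1.5 0 0 0 0; 0 -0.1 3.5 0 0 0 0; 0 -0.1 5.5 0 0 0 0; 0 -0.1 7.5 0 0 0 0; 0 -0.1 8.3 0 0 0 0'
python3 -m handwheel '0 0.3 0 0 0 0 0; 0 0.6 0 0 0 0 0; 0 0.9 0 0 0 0 0; 0 1.2 0 0 0 0 0'
python3 -m handwheel '0 0.3 0 0 0 0 0; 0 0.6 0 0 0 0 0; 0 0.9 0 0 0 0 0; 0 1.2 0 0 0 0 0'
python3 to.py 0.5571 -0.1876 0.019 172.0
```

```text
time: 13.8
tool_pos: [0.5556, -0.1859, 0.0172]
tcp_rot: [3.139, -0.004, 3.006]
force: [0.7, 0.6, -0.8]
grip_width: 0.004
time: 14.13
tool_pos: [0.5602, -0.1768, 0.0218]
tcp_rot: [-3.141, 0.002, 3.004]
force: [-0.1, -0.7, 1.1]
grip_width: -0.002
time: 14.47
tool_pos: [0.5609, -0.1651, 0.0207]
tcp_rot: [-3.141, 0.001, 3.004]
force: [-0.4, -1.3, 1.8]
grip_width: -0.001
t 14.47 pos [ 0.5609 -0.1651  0.0207] rpy [-1.7996e+02  4.0000e-02  1.7212e+02] F [-0.4 -1.3  1.8] w -0.001
shift cm [ 0.07 -2.28  0.17] turn [-0.04  0.04  0.12]
```

```bash
python3 -m handwheel '0 0.35 0 0 0 0 0; 0 0.7 0 0 0 0 0; 0 1.05 0 0 0 0 0; 0 1.4 0 0 0 0 0; 0 1.75 0 0 0 0 0'
python3 -m handwheel '0 0.35 0 0 0 0 0; 0 0.7 0 0 0 0 0; 0 1.05 0 0 0 0 0; 0 1.4 0 0 0 0 0; 0 1.75 0 0 0 0 0'
python3 - <<'E'
from h import *
c=grab('wrist'); W=cloud(c); P=W[c['z_map']>0]; p=r.state()['tool_pos']; print(p)
L=P[(P[:,2]>.075)&(P[:,2]<.095)&(abs(P[:,1]-p[1])<.045)&(abs(P[:,0]-p[0])<.03)]
if len(L)>5: print('lug',len(L),cv2.minAreaRect(L[:,:2].astype(np.float32)*1000))
d=P[:,:2]-p[:2]; m=(P[:,2]>.078)&(P[:,2]<.1)&(abs(d[:,0])<.09)&(d[:,1]>.06)&(d[:,1]<.15)
if m.sum(): print('can',m.sum(),cv2.minAreaRect(P[m][:,:2].astype(np.float32)*1000))
c=grab('scene');cv2.imwrite('pics/s3.png',cv2.resize(c['pixels'][180:340,190:400,::-1],None,fx=3.6,fy=3.6,interpolation=cv2.INTER_CUBIC))
E
```

```text
time: 14.88
tool_pos: [0.5633, -0.1475, 0.0203]
tcp_rot: [-3.141, 0.0, 3.004]
force: [0.7, -1.7, 1.3]
grip_width: 0.002
time: 15.3
tool_pos: [0.5655, -0.1307, 0.0203]
tcp_rot: [-3.141, 0.0, 3.004]
force: [0.2, -5.2, 1.2]
grip_width: 0.002
[ 0.56564264 -0.12993144  0.02025175]
lug 3128 ((557.373046875, -124.42008209228516), (39.51462936401367, 23.633991241455078), 80.68510437011719)
can 17842 ((574.6721801757812, -31.650705337524414), (34.809173583984375, 113.22010040283203), 83.82820892333984)
```

View pics/s3.png

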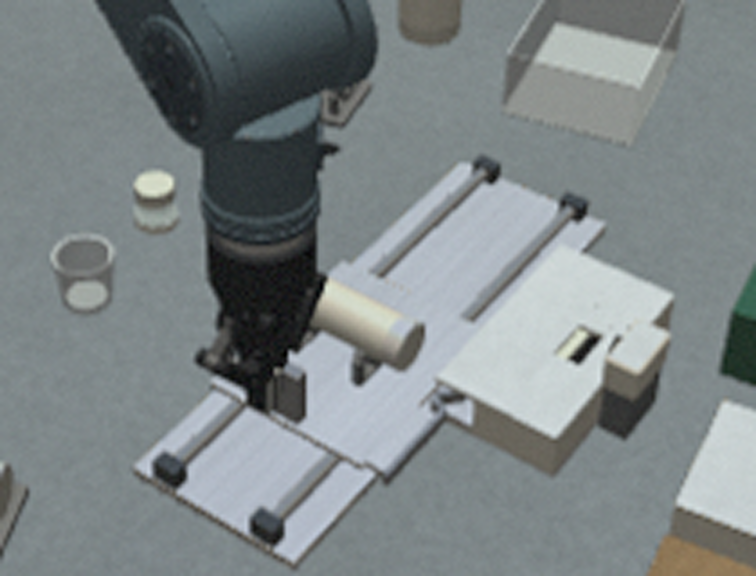

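The crop shows the fingers behind the lug, the canister still in the V at (375,330), and the flag window at (577,345). The carriage has moved about 34 mm and run-up resistance is starting. Continuing.

```bash
python3 -m handwheel '0 0.3 0 0 0 0 0; 0 0.6 0 0 0 0 0; 0 0.9 0 0 0 0 0; 0 1.2 0 0 0 0 0'
python3 -m handwheel '0 0.3 0 0 0 0 0; 0 0.6 0 0 0 0 0; 0 0.9 0 0 0 0 0; 0 1.2 0 0 0 0 0'
python3 -m handwheel '0 0.3 0 0 0 0 0; 0 0.6 0 0 0 0 0; 0 0.9 0 0 0 0 0; 0 1.2 0 0 0 0 0'
python3 - <<'E'
from h import *
c=grab('top'); W=cloud(c); P=W[c['z_map']>0]; p=r.state()['tool_pos']; print(p)
m=(P[:,2]>.075)&(P[:,2]<.1)&(abs(P[:,0]-.585)<.07)&(P[:,1]>p[1]+.06)&(P[:,1]<p[1]+.16)
if m.sum(): print('can',m.sum(),cv2.minAreaRect(P[m][:,:2].astype(np.float32)*1000))
E
```

```text
time: 15.73
tool_pos: [0.5671, -0.1191, 0.0202]
tcp_rot: [-3.141, 0.0, 3.004]
force: [-0.0, -6.8, -0.1]
grip_width: -0.001
time: 16.07
tool_pos: [0.5688, -0.1074, 0.0203]
tcp_rot: [-3.14, 0.0, 3.004]
force: [0.2, -6.3, 0.1]
grip_width: -0.001
time: 16.4
tool_pos: [0.5705, -0.0945, 0.0202]
tcp_rot: [3.141, 0.0, 3.004]
force: [1.8, -3.7, 1.7]
grip_width: -0.002
[ 0.57037922 -0.09374779  0.0201282 ]
can 531 ((585.7296752929688, 6.433572769165039), (39.139892578125, 121.21900939941406), 82.00725555419922)
```

Canister moved 72 mm with the carriage. Now riding on the side; creeping with force readouts.

```bash
python3 -m handwheel '0 0.2 0 0 0 0 0; 0 0.4 0 0 0 0 0; 0 0.6 0 0 0 0 0; 0 0.8 0 0 0 0 0; 0 1 0 0 0 0 0'
python3 -m handwheel '0 0.2 0 0 0 0 0; 0 0.4 0 0 0 0 0; 0 0.6 0 0 0 0 0; 0 0.8 0 0 0 0 0'
```

```text
time: 16.87
tool_pos: [0.5716, -0.0845, 0.0201]
tcp_rot: [3.142, -0.0, 3.004]
force: [0.1, -2.6, 0.9]
grip_width: -0.005
time: 17.2
tool_pos: [0.5727, -0.0766, 0.0201]
tcp_rot: [3.142, -0.0, 3.004]
force: [1.5, -2.9, 1.1]
grip_width: 0.0
```

```bash
python3 -m handwheel '0 0.2 0 0 0 0 0; 0 0.4 0 0 0 0 0; 0 0.6 0 0 0 0 0'
```

```text
time: 17.45
tool_pos: [0.5736, -0.0707, 0.0201]
tcp_rot: [-3.142, -0.0, 3.004]
force: [0.1, -2.4, 0.9]
grip_width: -0.002
```

```bash
python3 -m handwheel '0 0.2 0 0 0 0 0; 0 0.4 0 0 0 0 0; 0 0.6 0 0 0 0 0'
```

```text
time: 17.7
tool_pos: [0.5744, -0.0647, 0.0201]
tcp_rot: [-3.142, -0.0, 3.004]
force: [-0.1, -1.9, 0.8]
grip_width: 0.001
```

```bash
python3 -m handwheel '0 0.2 0 0 0 0 0; 0 0.4 0 0 0 0 0; 0 0.6 0 0 0 0 0'
```

```text
time: 17.95
tool_pos: [0.5752, -0.0588, 0.0202]
tcp_rot: [3.142, -0.0, 3.004]
force: [0.1, -3.1, 1.4]
grip_width: -0.0
```

```bash
python3 -m handwheel '0 0.2 0 0 0 0 0; 0 0.4 0 0 0 0 0; 0 0.6 0 0 0 0 0'
```

```text
time: 18.2
tool_pos: [0.5759, -0.0523, 0.0199]
tcp_rot: [3.141, -0.001, 3.004]
force: [-0.4, 0.0, 0.4]
grip_width: 0.002
```

```bash
python3 -m handwheel '0 0.2 0 0 0 0 0; 0 0.4 0 0 0 0 0; 0 0.6 0 0 0 0 0'
```

```text
time: 18.45
tool_pos: [0.5769, -0.0467, 0.0201]
tcp_rot: [3.141, -0.0, 3.004]
force: [0.4, -0.1, 0.6]
grip_width: -0.0
```

The force dropped to about 0, so the carriage was drawn in at TCP y of about -0.055. Checking its position with the top camera before touching it again.

```bash
cat > chk.py <<'E'
from h import *
p=r.state()['tool_pos']; c=grab('top'); W=cloud(c); P=W[c['z_map']>0]; d=P[:,:2]-[.5741,-.0648]
y=np.array([.139,.990]);x=np.array([.990,-.139]);b=d@y;a=d@x
m=(P[:,2]>.078)&(P[:,2]<.1)&(abs(a)<.075)&(b>.09)&(b<.22)
print('F',r.state()['force'].round(1),'tcp along',round(float((p[:2]-[.5741,-.0648])@y),4))
if m.sum(): rc=cv2.minAreaRect(P[m][:,:2].astype(np.float32)*1000); print(rc,'along',(np.array(rc[0])/1000-[.5741,-.0648])@y,'z',np.percentile(P[m][:,2],95))
E
python3 chk.py
```

```text
F [ 0.7 -0.4 -0.9] tcp along 0.0183
((593.1694946289062, 59.064453125), (37.7043342590332, 120.7877426147461), 82.06787872314453) along 0.12527646834716796 z 0.09301997365948662
```

Carriage travel is about 0.126 m, some 7 mm ahead of the fingers. A gentle push to feel the seat's far wall.

```bash
python3 -m handwheel '0 0.2 0 0 0 0 0; 0 0.4 0 0 0 0 0; 0 0.5 0 0 0 0 0; 0 0.5 0 0 0 0 0'; python3 chk.py
```

```text
time: 18.83
tool_pos: [0.5776, -0.0421, 0.0202]
tcp_rot: [-3.141, 0.0, 3.004]
force: [0.5, 0.9, 0.0]
grip_width: 0.004
F [ 0.3 -0.8 -0.1] tcp along 0.023
((593.2338256835938, 58.833106994628906), (38.74863052368164, 120.84229278564453), 82.1700439453125) along 0.12505637769470213 z 0.09266837680706166
```

```bash
python3 -m handwheel '0 0.1 0 0 0 0 0; 0 0.2 0 0 0 0 0; 0 0.2 0 0 0 0 0'
```

```text
time: 19.13
tool_pos: [0.5777, -0.0416, 0.0202]
tcp_rot: [-3.139, -0.0, 3.004]
force: [-1.9, -5.5, 0.5]
grip_width: -0.004
```

```bash
python3 -m handwheel '0 0.05 0 0 0 0 0; 0 0.1 0 0 0 0 0; 0 0.1 0 0 0 0 0'; python3 chk.py
```

```text
time: 19.38
tool_pos: [0.5777, -0.0415, 0.0202]
tcp_rot: [-3.138, -0.0, 3.004]
force: [-2.7, -9.1, 0.5]
grip_width: 0.001
F [-2.1 -9.6 -0.4] tcp along 0.0235
((593.2921142578125, 59.87773895263672), (38.42786407470703, 120.55453491210938), 82.04132080078125) along 0.12609866544494627 z 0.09262832755787494
```

It holds at 9 N without moving, so it is seated. Backing off, rising clear and checking.

```bash
python3 -m handwheel '0 -0.2 0 0 0 0 0; 0 -0.6 0 0 0 0 0; 0 -1.2 0 0 0 0 0; 0 -2 0 0 0 0 0; 0 -2.8 0 0 0 0 0'
python3 -m handwheel '0 -0.3 -1 0 0 0 0; 0 -0.3 -4 0 0 0 0; 0 -0.3 -7.5 0 0 0 0; 0 -0.3 -11 0 0 0 0; 0 -0.3 -13.5 0 0 0 0'
python3 -m handwheel '0 -5 0 0 0 0 0; 0 -5 0 0 0 0 0; 0 -5 0 0 0 0 0; 0 -5 0 0 0 0 0; 0 -5 0 0 0 0 0'
python3 chk.py
python3 - <<'E'
from h import *
w=grab('wrist'); W=cloud(w); P=W[w['z_map']>0]
L=P[(P[:,2]>.075)&(P[:,2]<.1)&(abs(P[:,1]+.025)<.03)&(abs(P[:,0]-.58)<.035)]
if len(L)>5: print('lug',len(L),cv2.minAreaRect(L[:,:2].astype(np.float32)*1000))
d=P[:,:2]-[.5916,.0595]; m=(P[:,2]>.078)&(P[:,2]<.1)&(abs(d[:,0])<.075)&(abs(d[:,1])<.03)
if m.sum()>5: print('can',m.sum(),cv2.minAreaRect(P[m][:,:2].astype(np.float32)*1000))
c=grab('scene')
a=cv2.resize(c['pixels'][180:340,190:400,::-1],None,fx=3.6,fy=3.6,interpolation=cv2.INTER_CUBIC)
cv2.imwrite('pics/s4.png',a)
E
```

```text
time: 19.85
tool_pos: [0.5741, -0.0675, 0.0202]
tcp_rot: [3.142, -0.0, 3.004]
force: [-0.5, 0.3, -0.1]
grip_width: 0.002
time: 20.27
tool_pos: [0.5749, -0.0706, 0.1594]
tcp_rot: [-3.141, 0.004, 3.004]
force: [-0.1, -0.1, 0.6]
grip_width: -0.002
time: 20.68
tool_pos: [0.5664, -0.1188, 0.1548]
tcp_rot: [3.141, -0.001, 3.004]
force: [0.3, -0.6, 0.4]
grip_width: -0.003
F [ 0.4 -0.1  0.3] tcp along -0.0546
((592.9044189453125, 59.64353942871094), (38.10161590576172, 120.12171936035156), 82.66732788085938) along 0.12581291826782226 z 0.09236226675578632
lug 915 ((579.9266357421875, -24.03695297241211), (12.442925453186035, 40.604679107666016), 82.68108367919922)
can 6674 ((591.45849609375, 57.85292053222656), (37.44341278076172, 120.55839538574219), 80.93301391601562)
```

The viewer limit is reached, so I'll compare the flag window numerically: start (detent 0) against now.

Run:
```python
from h import *
c=load('top'); a=cv2.imread('pics/top1.png',0).astype(int); b=cv2.cvtColor(c['pixels'],cv2.COLOR_RGB2GRAY).astype(int)
print('top before\n',a[110:124,286:306]); print('now\n',b[110:124,286:306])
c=load('scene'); a=cv2.imread('pics/scene1.png',0).astype(int); b=cv2.cvtColor(c['pixels'],cv2.COLOR_RGB2GRAY).astype(int)
print('scene before\n',a[268:284,340:362]); print('now\n',b[268:284,340:362])
o=pix(c,350,276); print(o)
```

```text
top before
 [[173 173 173 173 174 175 176 176 176 177 175 176 176 176 176 177 176 177
  177 176]
 [174 174 174 175 175 176 177 178 177 176 175 174 175 174 175 175 174 174
  175 174]
 [174 175 175 176 176 176 177 178 178 176 176 177 175 174 175 174 174 174
  174 174]
 [174 175 174 168 138 137 141 145 156 163 166 174 174 173 173 174 175 175
  174 174]
 [174 173 174 161  79  65  72  79  98 110 116 127 131 137 140 149 164 175
  175 175]
 [174 174 174 161  59  30  30  32  37  42  45  50  57  71  74  90 121 160
  175 175]
 [174 173 171 146  51  26  28  28  28  29  28  29  29  31  32  37  88 164
  177 175]
 [173 172 167 130  44  25  27  29  28  28  28  29  30  28  25  33  92 174
  177 175]
 [174 173 165 120  58  43  42  35  31  29  27  27  28  28  26  40  98 174
  175 173]
 [175 175 170 156 143 121 115  91  71  65  55  52  45  41  34  43 103 173
  174 172]
 [174 174 174 175 175 165 163 155 151 150 149 143 122 115  90  79 122 173
  175 174]
 [174 174 173 174 174 174 175 174 174 177 177 174 165 162 155 151 161 174
  174 175]
 [175 174 173 172 172 173 173 172 173 173 173 173 174 174 175 175 17
[... 3630 characters left out ...]
 136 133 195]
 [203 207 206 195 168 177 210 217 218 200 122  44  27  45 158 206 214 214
  197 135 187 211]
 [206 205 204 194 185 210 215 217 201 136  64  24  49 148 201 212 210 213
  191 179 203 207]
 [206 203 206 208 208 213 213 205 142  60  26  27 114 199 211 208 209 197
  185 194 202 205]
 [203 206 206 208 207 206 207 203 170 112  46 108 175 208 209 207 210 186
  147 151 172 192]
 [204 210 210 209 210 205 208 208 214 188 161 185 206 212 207 210 213 182
  118  98 124 148]
 [209 210 208 209 205 208 207 210 212 212 214 212 210 207 207 209 211 163
  111  98  96 100]
 [212 210 208 209 209 210 209 209 210 211 207 209 206 209 208 208 215 155
  103  97  94 100]]
[0.74238127 0.0540734  0.04046868]
```

In the top view the flag edge has moved about 2 px, or 5 mm, away from the rail. That matches the seated value of 5 mm (riding would be 16 mm). The canister is still in the V and the robot is clear, so I'm handing in.

```bash
python3 -m handwheel '0 0 0 0 0 0 0; 0 0 0 0 0 0 0; 0 0 0 0 0 0 0'; python3 -c "
from station import r
print(r.job_done())"
```

```text
time: 21.08
tool_pos: [0.5669, -0.1191, 0.1551]
tcp_rot: [3.142, -0.0, 3.004]
force: [-0.9, 0.7, 0.2]
grip_width: 0.002
the job is handed in; nothing more can be done
None
```

I laid the long canister in the V-cradle at the loading end and released it. I then pushed the carriage by its lug until the detent drew it in, and handed the job in at about 21 s of the 56 s. No verdict came back.

**Last checks**
- **Detent:** the push force fell to 0 as the detent drew the carriage in. It then held at about 9 N without moving, and I backed off. The carriage had moved about 0.126 m from where it started. In the top camera the roof flag has moved about 5 mm, which matches the seated value.
- **Canister:** it is still in the V, about 1 mm off across by the wrist camera, with its axis within about 0.03 rad. The robot is clear of everything.

**What disagreed**
- **Reported tool height:** the real fingertips were about 36 mm higher than the reported TCP. My first grip therefore only pinched the canister's upper side, with about 8 N at the wrist. I opened, corrected the height from the depth images and gripped it properly.
- **Last picture:** I had used up the 12 views, so I checked the flag and the final pose from pixel and depth numbers instead. I did not re-measure the bystanders at the end. No contact force suggested that any had been touched.

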